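Set a blank against the fence with its coated end over the edge

ROBOT

A 7-joint arm with a two-finger parallel gripper is mounted at the origin on a cart in front of the work surface, level with it; the furniture and walls round the work are solid. World frame = base frame: x ahead of the robot, y to its left, z up, the work surface at z = 0. Lengths are in m, angles in degrees, forces in N, time in s.
With the tool pointing down it reaches from about 0.425 to 0.875 m from the base axis. Payload 4.7 kg.
Tool frame: the origin (TCP) lies between the finger pads; the fingertips stand 8 mm ahead of it and the grasp point (between the pads) lies 11 mm behind it (env.tip_extent is the distance from the TCP to the fingertips, in m); z points along the fingers, y is the line along which they close (so a half turn about z gives the same grasp; the last joint's range is limited). The gripper opens to 87 mm and grips with 3 to 60 N. Pads are 19 mm wide; open, the fingers measure 117 mm over their backs; the gripper's body (75 mm by 190 mm) begins 51 mm behind the grasp point.
Start: joints at [-71.614, 18.392, -4.016, 83.108, 1.295, 78.541, -3.26], TCP at [0.196, 0.62, 0.231] pointing down, gripper open.
Joint ranges: [-163.93, 163.93], [-17.29, 119.83], [-79.2, 71.16], [3.27, 140.29], [-89.18, 269.18], [5.43, 117.66], [-154.24, 154.24]. Speed limits (degrees/s): [147.25, 147.25, 180, 180, 180, 180, 180].

INTERFACE

Orientations are given as [roll, pitch, yaw] about the fixed x, y, z axes, in that order (R = Rz(yaw) Ry(pitch) Rx(roll)).
In Python, from cell import sensors, vision, workorder, env gives the robot as it stands.
- The arm moves only by the tool drive_tool, never from a script. Its argument "moves" is a list of rows, each an object of numbers: "x", "y", "z": the shift along the tool's x, y, z in mm; "rx", "ry", "rz": the turn, a rotation vector about the tool's x, y, z in rad; "fingers": the closure, from -1 (fully open) to 1 (shut). In form: [{"x": .., "y": .., "z": .., "rx": .., "ry": .., "rz": .., "fingers": ..}, ...]. A call has 1 to 20 rows; each row is the pose to reach, as a shift and turn from the pose commanded when the call began, along the tool's axes at that moment; what a row does not reach only later rows make up. A row lasts 1/8 s, in which the tool goes at most 62.5 mm and 10.7 degrees, less where a joint would pass 70% of its speed; a pose out of reach is approached as far as the arm can. A call with a gripper value outside its range is refused whole. The fingers move at their own pace and stop on an object; "force" is the grip in N (left out, the last holds). Time passes only in rows, so rows that repeat a pose let the fingers close. It gives the time, the measured TCP pose, the force, the opening and the grip force at its end, in the units of the state.
- sensors.get_obs(): the state, without advancing time (a new reading comes with each control period).
- vision.read_camera(name): name is "side" or "top"; returns a dict with "image" (384x512x3 uint8, red, green, blue), "fx", "fy", "cx", "cy" (pixels), "R" (3x3) and "t" (3): a world point X has camera coordinates R X + t. Camera axes: x right, y down, z forward; pixel columns grow to the right and rows downward; lengths in m; the calibration is good to about 2 mm. A picture is of the moment at which its call begins. There is no depth.
- workorder.sign_off(): hands the job in; it is judged then, once.
The state is a dict: "time_s": time; "qpos": joint angles; "joint_velocities": joint speeds; "effort": joint torques, N m; "tool_pos": TCP position; "tool_rot": TCP orientation; "force": force on the tool from outside, world axes, zero at the start; "wrist_torque": the same for the moment, N m; "grip_width": finger opening in m; "grasp_force": force on a finger pad.
Only numpy, scipy, OpenCV 4.12 (cv2) and the standard library are available. Lean on these libraries where they do the work, as an engineer would, in place of code of your own. Each camera call takes 0.05 s, during which the arm holds its last target. There are 200 camera calls.

TASK

Get the aluminium blank on the surface plate ready for deburring: push it with the fingertips so that its long right side lies flat against the yellow brass fence and its blue-coated end sticks out over the plate's front edge, exactly as far as the black line where the coating ends. Only push it, without gripping, lifting or tipping it, do not disturb the other things lying around, and leave the blank lying there untouched.

Things in the scene. Friction and masses are not known exactly. Their poses are not given: they have to be found in the camera images.
- surface_plate: fixed dark steel surface plate, green flanks, 340 (x) x 280 (y) x 50 mm high. Origin: centre of underside, on the bench; x from front edge (nearest the robot) to rear, y left. Flat top 50 mm above origin. Yellow brass fence fixed along its right side: x -165 to +135 mm, y -140 to -120 mm, 20 mm above the top; three screw heads 2.5 mm higher.
- edge (a point): middle of the plate's front top edge, 170 mm in front of the plate's centre; axes as the plate's: -x points out over the edge, y runs along the edge
- fence (a point): point at the foot of the fence's inner face, at the height of the plate's top, half way along the fence; axes as the plate's: +y points away from the fence over the plate, x runs along the fence face
- blank: loose flat pale aluminium blank with three dark holes, 150 (x) x 90 (y) x 8 mm thick, about 0.3 kg, lying flat on the plate. Origin: centre of its underside; z up. Its -x end is coated blue over 40 mm and faces the plate's front edge; its long right side (-y) faces the fence. It slides freely when pushed.
- line (a point): middle of the black line across the blank where the blue coating ends, at the underside, 40 mm from the coated end and 35 mm in front of the blank's centre; axes as the blank's
- corner_front (a point): front right lower corner of the blank (75 mm in front and 45 mm to the right of its centre)
- corner_rear (a point): rear right lower corner of the blank (75 mm behind and 45 mm to the right of its centre)
- guide_block: grey steel block with drilled holes, 32 x 84 x 25 mm, standing loose near the plate's rear left corner; not to be disturbed; origin at the centre of its underside
- clamp_bar: grey steel bar with drilled holes, 24 x 110 x 14 mm, lying loose across the rear of the plate behind the blank; not to be disturbed; origin at the centre of its underside
- tape_roll: black roll of tape, 66 mm across, 18 mm high, loose on the bench right of the plate; not to be disturbed; origin at the centre of its underside
- screwdriver: red screwdriver, 28 x 200 x 30 mm, loose on the bench right of the plate; not to be disturbed; origin at the centre of its underside
Not all that is in view belongs to the job. Of the things that look like the blank, the smaller one is meant.

How it is judged:
By the outcome, as a careful person would: the job done as asked, in the order asked, and still so for the second after the job is handed in, with the robot touching nothing.
It also fails if it takes over 51 s, if anything falls off the work surface, if the arm or the gripper's body presses on something with over 40 N, if the wrist force passes 120 N, or if a joint passes its speed limit or range.

## Working session

There is one attempt and no reset: what is moved stays moved. The work goes in short steps, Python scripts to look and compute and a tool call to move; the robot and the scene stay as the last step left them, time stands still between calls to the robot, and variables do not carry over. Pictures are saved under pics/ and viewed, at most 10 in all, crops included, and the job is handed in when it is done.

Besides the shell and the picture viewer there is one more tool, called in YAML: its name, and indented under it one key for each argument. drive_tool: Moves the arm, as the interface text tells. Its arguments: {"type":"object","properties":{"moves":{"type":"array"},"force":{"type":"number"}},"required":["moves"]}

```bash
mkdir -p pics; ls
python3 - <<'E'
from cell import sensors, vision, workorder, env
import cv2
o=sensors.get_obs();print(o['time_s'],o['tool_pos'],o['tool_rot'],o['grip_width'])
for n in('top','side'):
    c=vision.read_camera(n);cv2.imwrite(f'pics/{n}0.png',cv2.resize(c['image'][:,:,::-1],(800,600),interpolation=cv2.INTER_CUBIC))
    print(n,c['fx'],c['fy'],c['cx'],c['cy'],c['R'],c['t'])
E
```

```text
pics
0.0 [0.19616705 0.61913861 0.22946121] [-1.79891297e+02  5.77388223e-03  1.62426044e+02] 0.08726509050512245
top 362.15116848608176 362.15116848608176 264.0890817919754 192.15402305073087 [[ 0.02599756 -0.999515    0.01714337]
 [-0.99284658 -0.02781562 -0.11611188]
 [ 0.11653242 -0.01400211 -0.99308818]] [-0.11011646  0.59989999  1.0884223 ]
side 475.730084670971 475.730084670971 269.2888546470152 194.30606659675547 [[ 0.94958982 -0.31311186  0.0154964 ]
 [-0.16250586 -0.53390672 -0.82978037]
 [ 0.26808771  0.78543273 -0.5578749 ]] [-0.60012244  0.10345782  1.38342825]
```

View pics/top0.png

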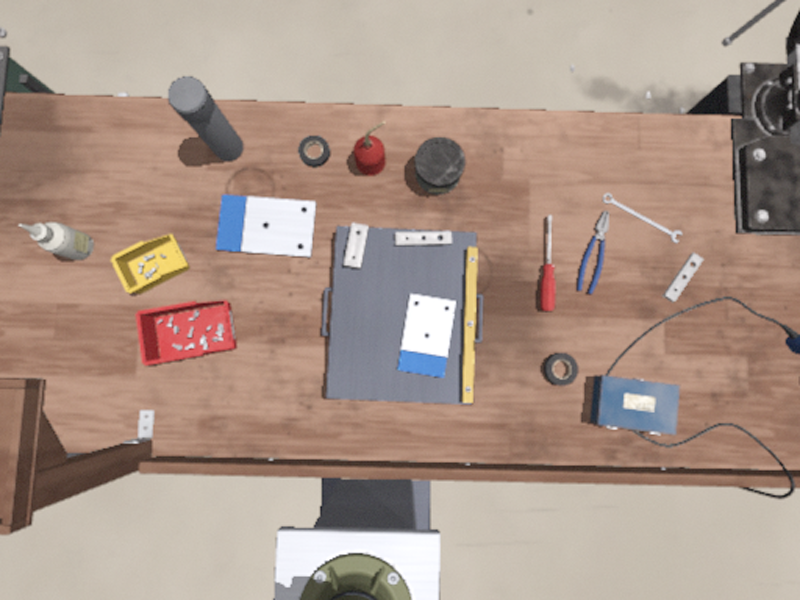

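View pics/side0.png

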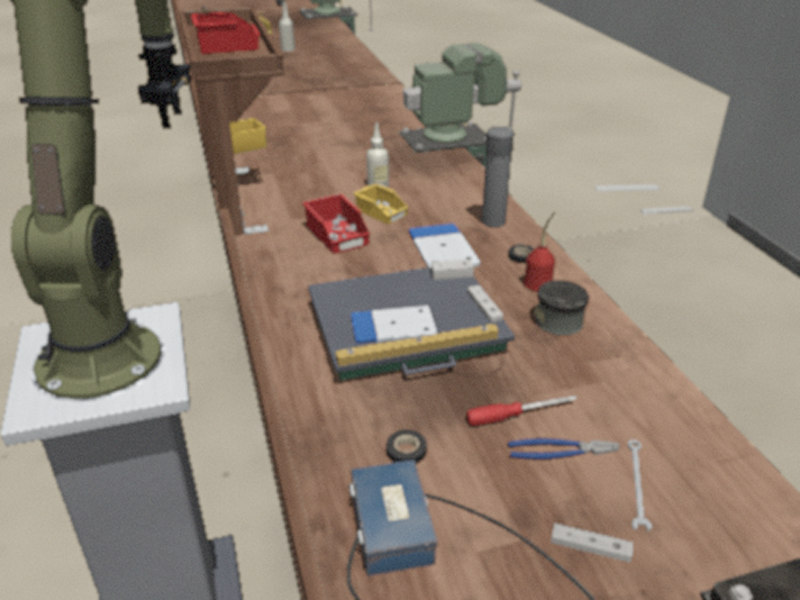

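```bash
cat > h.py <<'E'
from cell import sensors, vision, workorder, env
import cv2, numpy as np
from scipy.optimize import least_squares
def crop(n,x0,y0,w,h,s,f):
    c=vision.read_camera(n);cv2.imwrite(f,cv2.resize(c['image'][y0:y0+h,x0:x0+w,::-1],None,fx=s,fy=s,interpolation=cv2.INTER_CUBIC))
    return c
def ray(c,u,v,z):
    d=c['R'].T@np.array([(u-c['cx'])/c['fx'],(v-c['cy'])/c['fy'],1]);o=-c['R'].T@c['t']
    return o+d*(z-o[2])/d[2]
def cp(u,v,x0,y0,s): return (u+.5)/s-.5+x0,(v+.5)/s-.5+y0
def proj(c,X):
    p=np.atleast_2d(X)@c['R'].T+c['t'];return np.c_[c['fx']*p[:,0]/p[:,2]+c['cx'],c['fy']*p[:,1]/p[:,2]+c['cy']]
E
python3 - <<'E'
from h import *
crop('top',200,140,120,122,4.9,'pics/t1.png'); crop('side',195,165,140,80,5.7,'pics/s1.png')
E
```

```text
(no output)
```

View pics/t1.png

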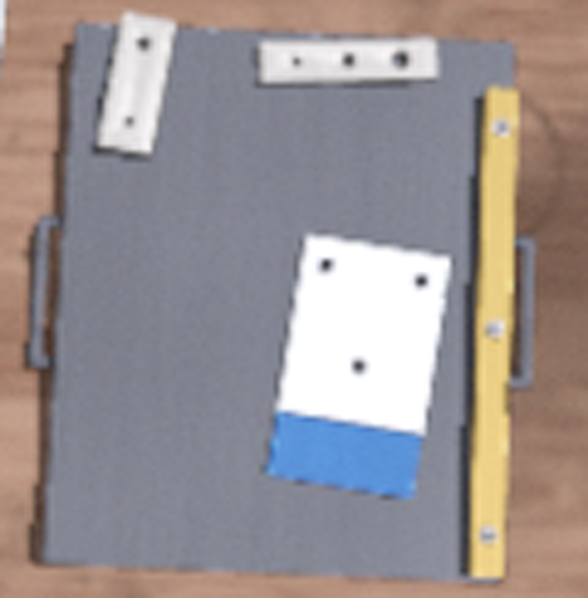

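View pics/s1.png

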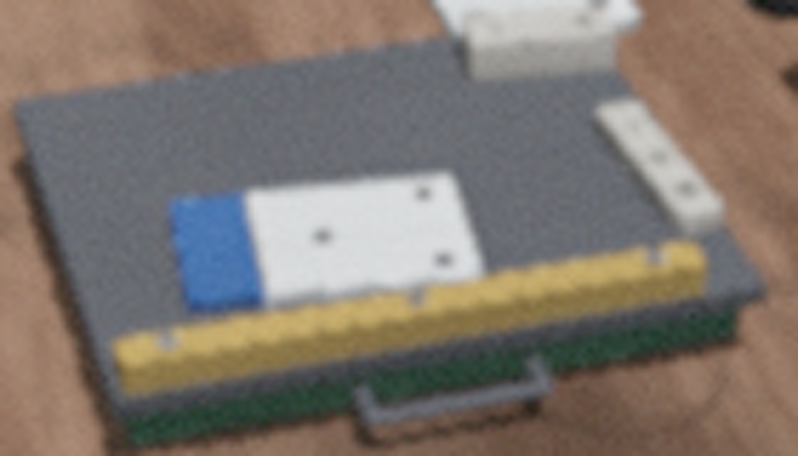

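```bash
cat > m.py <<'E'
from h import *
T=(200,140,4.9);S=(195,165,5.7)
def fit(model,obs,p0):
    cs={n:vision.read_camera(n) for n in {o[0] for o in obs}}
    def f(p,ns=None):
        a,b,y=p;r=[]
        for n,q,uv,k in obs:
            if ns and n!=ns: continue
            X=np.array([a+np.cos(y)*q[0]-np.sin(y)*q[1],b+np.sin(y)*q[0]+np.cos(y)*q[1],q[2]])
            r+=list((proj(cs[n],X)[0]-cp(*uv,*k)))
        return np.array(r)
    for ns in (None,'top','side'):
        if ns and sum(o[0]==ns for o in obs)<2: continue
        s=least_squares(f,p0,args=(ns,),loss='soft_l1',x_scale=[.1,.1,.1]);print(ns,(s.x[:2]*1e3).round(1),np.degrees(s.x[2]).round(2),'res px',np.abs(s.fun).max().round(2))
        if ns is None: best=s.x
    return best
E
python3 - <<'E'
from m import *
P=[('top',(.17,.14,.05),(77,22),T),('top',(.17,-.14,.05),(515,42),T),('top',(-.17,-.14,.05),(503,580),T),('top',(-.17,.14,.05),(40,564),T),
('top',(.135,-.12,.07),(486,88),T),('top',(-.165,-.12,.07),(470,576),T),
('side',(-.17,.14,.05),(18,102),S),('side',(-.17,-.14,.05),(118,408),S),('side',(.17,-.14,.05),(762,293),S),('side',(-.165,-.12,.07),(114,343),S),('side',(.135,-.12,.07),(694,242),S)]
B=[('top',(.075,.045,.058),(306,234),T),('top',(.075,-.045,.058),(451,257),T),('top',(-.075,-.045,.058),(412,498),T),('top',(-.075,.045,.058),(267,474),T),
('side',(-.075,.045,.058),(172,199),S),('side',(.075,.045,.058),(454,173),S),('side',(.075,-.045,.058),(485,270),S),('side',(-.075,-.045,.058),(190,304),S)]
p=fit(0,P,[.6,-.05,0]);b=fit(0,B,[.6,-.1,0])
c,s=np.cos(p[2]),np.sin(p[2]);R=np.array([[c,-s],[s,c]])
print('rel blank',(R.T@(b[:2]-p[:2])*1e3).round(1),np.degrees(b[2]-p[2]))
c=vision.read_camera('top');C=lambda u,v,z:ray(c,*cp(u,v,*T),z)[:2].round(3)
print('clampbar',[C(u,v,.064) for u,v in((258,42),(438,40),(438,78),(262,82))])
E
```

```text
None [575.6 -75.7] -0.88 res px 1.85
top [575.3 -74.4] -0.93 res px 0.68
side [576.1 -80.4] -1.26 res px 1.85
None [ 535.3 -122.4] -7.76 res px 0.69
top [ 534.2 -121.9] -7.82 res px 0.26
side [ 536.3 -123. ] -7.66 res px 0.56
rel blank [-39.6 -47.3] -6.877461467050567
clampbar [array([ 0.734, -0.054]), array([ 0.739, -0.166]), array([ 0.715, -0.167]), array([ 0.709, -0.057])]
```

Run:
```python
from h import *
ct=vision.read_camera('top');cs=vision.read_camera('side')
def tri(a,b):
    A=[];B=[]
    for c,(u,v) in((ct,a),(cs,b)):
        u,v=u*.64,v*.64;P=np.c_[c['R'],c['t']]
        for r,k in((0,(u-c['cx'])/c['fx']),(1,(v-c['cy'])/c['fy'])):
            row=P[r]-k*P[2];A.append(row[:3]);B.append(-row[3])
    x,res=np.linalg.lstsq(np.array(A),np.array(B),rcond=None)[:2];return x.round(3),res
print(tri((40,528),(190,72)),tri((45,380),(302,60)))
print('foot',ray(ct,145*.64,455*.64,0),ray(cs,235*.64,235*.64,0), 'benchedge',ray(ct,256,300,0))
print('bracket',ray(cs,255*.64,230*.64,0),ray(ct,146*.64,424*.64,0))
print('cams',-ct['R'].T@ct['t'])
print(sensors.get_obs()['qpos'])
```

```text
(array([0.255, 0.372, 0.405]), array([2.03377519e-05])) (array([0.462, 0.375, 0.415]), array([0.00087436]))
foot [0.28498098 0.42518846 0.        ] [0.29759717 0.41207598 0.        ] benchedge [ 0.27017913 -0.07809144  0.        ]
bracket [0.34682422 0.42375337 0.        ] [0.34493209 0.42804989 0.        ]
cams [ 0.47163493 -0.07813624  1.15244261]
[-71.61292047  18.39086342  -4.01596503  83.10916248   1.29625047
  78.54092584  -3.25907986]
```

drive_tool:
  moves:
    - {"x": 14, "y": -60, "fingers": 1}
    - {"x": 27, "y": -120, "fingers": 1}
    - {"x": 27, "y": -145, "z": -30, "fingers": 1}
    - {"x": 27, "y": -145, "z": -90, "fingers": 1}
    - {"x": 27, "y": -145, "z": -150, "fingers": 1}
    - {"x": 27, "y": -145, "z": -210, "fingers": 1}
    - {"x": 27, "y": -145, "z": -270, "fingers": 1}
    - {"x": 27, "y": -145, "z": -320, "fingers": 1}
    - {"x": 27, "y": -145, "z": -320, "fingers": 1}
  force: 20

```text
invalid input at $.moves[0]: expected keys x, y, z, rx, ry, rz, fingers
```

drive_tool:
  moves:
    - {"x": 14, "y": -60, "z": 0, "rx": 0, "ry": 0, "rz": 0, "fingers": 1}
    - {"x": 27, "y": -120, "z": 0, "rx": 0, "ry": 0, "rz": 0, "fingers": 1}
    - {"x": 27, "y": -145, "z": -30, "rx": 0, "ry": 0, "rz": 0, "fingers": 1}
    - {"x": 27, "y": -145, "z": -90, "rx": 0, "ry": 0, "rz": 0, "fingers": 1}
    - {"x": 27, "y": -145, "z": -150, "rx": 0, "ry": 0, "rz": 0, "fingers": 1}
    - {"x": 27, "y": -145, "z": -210, "rx": 0, "ry": 0, "rz": 0, "fingers": 1}
    - {"x": 27, "y": -145, "z": -270, "rx": 0, "ry": 0, "rz": 0, "fingers": 1}
    - {"x": 27, "y": -145, "z": -320, "rx": 0, "ry": 0, "rz": 0, "fingers": 1}
    - {"x": 27, "y": -145, "z": -320, "rx": 0, "ry": 0, "rz": 0, "fingers": 1}
  force: 20

```text
time_s: 1.68
tool_pos: [0.1268, 0.4901, 0.555]
tool_rot: [179.5, -0.0, 162.4]
force: [-0.2, -1.4, -1.3]
grip_width: 0.0057
grasp_force: 0.0
```

drive_tool:
  moves:
    - {"x": -48, "y": -16, "z": 0, "rx": 0, "ry": 0, "rz": 0, "fingers": 1}
    - {"x": -96, "y": -33, "z": 0, "rx": 0, "ry": 0, "rz": 0, "fingers": 1}
    - {"x": -144, "y": -49, "z": 0, "rx": 0, "ry": 0, "rz": 0, "fingers": 1}
    - {"x": -190, "y": -77, "z": 0, "rx": 0, "ry": 0, "rz": -0.05, "fingers": 1}
    - {"x": -235, "y": -105, "z": 0, "rx": 0, "ry": 0, "rz": -0.1, "fingers": 1}
    - {"x": -280, "y": -133, "z": 0, "rx": 0, "ry": 0, "rz": -0.15, "fingers": 1}
    - {"x": -324, "y": -161, "z": 0, "rx": 0, "ry": 0, "rz": -0.2, "fingers": 1}
    - {"x": -367, "y": -188, "z": 0, "rx": 0, "ry": 0, "rz": -0.25, "fingers": 1}
    - {"x": -410, "y": -220, "z": 20, "rx": 0, "ry": 0, "rz": -0.291, "fingers": 1}
    - {"x": -453, "y": -252, "z": 50, "rx": 0, "ry": 0, "rz": -0.291, "fingers": 1}
    - {"x": -495, "y": -284, "z": 80, "rx": 0, "ry": 0, "rz": -0.291, "fingers": 1}
    - {"x": -535, "y": -314, "z": 110, "rx": 0, "ry": 0, "rz": -0.291, "fingers": 1}
    - {"x": -575, "y": -343, "z": 140, "rx": 0, "ry": 0, "rz": -0.291, "fingers": 1}
    - {"x": -615, "y": -370, "z": 170, "rx": 0, "ry": 0, "rz": -0.291, "fingers": 1}
    - {"x": -662, "y": -396, "z": 200, "rx": 0, "ry": 0, "rz": -0.291, "fingers": 1}
    - {"x": -710, "y": -422, "z": 230, "rx": 0, "ry": 0, "rz": -0.291, "fingers": 1}
    - {"x": -757, "y": -448, "z": 250, "rx": 0, "ry": 0, "rz": -0.291, "fingers": 1}
    - {"x": -804, "y": -474, "z": 255, "rx": 0, "ry": 0, "rz": -0.291, "fingers": 1}
    - {"x": -804, "y": -474, "z": 255, "rx": 0, "ry": 0, "rz": -0.291, "fingers": 1}
    - {"x": -804, "y": -474, "z": 255, "rx": 0, "ry": 0, "rz": -0.291, "fingers": 1}

```text
time_s: 4.18
tool_pos: [0.7496, -0.205, 0.2945]
tool_rot: [179.9, -0.1, 179.1]
force: [-0.1, 0.4, 0.0]
grip_width: 0.0005
grasp_force: 0.0
```

drive_tool:
  moves:
    - {"x": 13, "y": -2, "z": 60, "rx": 0, "ry": 0, "rz": 0, "fingers": 1}
    - {"x": 13, "y": -2, "z": 120, "rx": 0, "ry": 0, "rz": 0, "fingers": 1}
    - {"x": 13, "y": -2, "z": 175, "rx": 0, "ry": 0, "rz": 0, "fingers": 1}
    - {"x": 13, "y": -2, "z": 210, "rx": 0, "ry": 0, "rz": 0, "fingers": 1}
    - {"x": 13, "y": -2, "z": 227, "rx": 0, "ry": 0, "rz": 0, "fingers": 1}
    - {"x": 13, "y": -2, "z": 227, "rx": 0, "ry": 0, "rz": 0, "fingers": 1}
    - {"x": 18, "y": -2, "z": 227, "rx": 0, "ry": 0, "rz": 0, "fingers": 1}
    - {"x": 23, "y": -2, "z": 227, "rx": 0, "ry": 0, "rz": 0, "fingers": 1}
    - {"x": 27, "y": -2, "z": 227, "rx": 0, "ry": 0, "rz": 0, "fingers": 1}
    - {"x": 27, "y": -2, "z": 227, "rx": 0, "ry": 0, "rz": 0, "fingers": 1}
    - {"x": 27, "y": -2, "z": 227, "rx": 0, "ry": 0, "rz": 0, "fingers": 1}

```text
time_s: 5.55
tool_pos: [0.7232, -0.2066, 0.0687]
tool_rot: [180.0, 0.0, 179.1]
force: [-0.0, 0.1, -0.3]
grip_width: 0.0005
grasp_force: 0.0
```

drive_tool:
  moves:
    - {"x": 1, "y": 0, "z": 0, "rx": 0, "ry": 0, "rz": 0, "fingers": 1}
    - {"x": 2, "y": 0, "z": 0, "rx": 0, "ry": 0, "rz": 0, "fingers": 1}
    - {"x": 3, "y": 0, "z": 0, "rx": 0, "ry": 0, "rz": 0, "fingers": 1}
    - {"x": 4, "y": 0, "z": 0, "rx": 0, "ry": 0, "rz": 0, "fingers": 1}
    - {"x": 4, "y": 0, "z": 0, "rx": 0, "ry": 0, "rz": 0, "fingers": 1}

```text
time_s: 6.18
tool_pos: [0.7192, -0.2066, 0.0686]
tool_rot: [-180.0, 0.0, 179.1]
force: [0.5, -0.3, -0.8]
grip_width: 0.0003
grasp_force: 0.3
```

drive_tool:
  moves:
    - {"x": 1, "y": 0, "z": 0, "rx": 0, "ry": 0, "rz": 0, "fingers": 1}
    - {"x": 2, "y": 0, "z": 0, "rx": 0, "ry": 0, "rz": 0, "fingers": 1}
    - {"x": 2, "y": 0, "z": 0, "rx": 0, "ry": 0, "rz": 0, "fingers": 1}

```text
time_s: 6.55
tool_pos: [0.7191, -0.2066, 0.0687]
tool_rot: [-179.9, 0.3, 179.1]
force: [6.1, -1.3, -4.9]
grip_width: 0.0004
grasp_force: 3.2
```

drive_tool:
  moves:
    - {"x": -6, "y": 0, "z": 0, "rx": 0, "ry": 0, "rz": 0, "fingers": 1}
    - {"x": -6, "y": 0, "z": -55, "rx": 0, "ry": 0, "rz": 0, "fingers": 1}
    - {"x": 40, "y": 40, "z": -60, "rx": 0, "ry": 0, "rz": 0, "fingers": 1}
    - {"x": 84, "y": 80, "z": -60, "rx": 0, "ry": 0, "rz": 0, "fingers": 1}
    - {"x": 128, "y": 120, "z": -60, "rx": 0, "ry": 0, "rz": 0, "fingers": 1}
    - {"x": 170, "y": 155, "z": -60, "rx": 0, "ry": 0, "rz": 0, "fingers": 1}
    - {"x": 181, "y": 160, "z": -60, "rx": 0, "ry": 0, "rz": 0, "fingers": 1}
    - {"x": 181, "y": 160, "z": -30, "rx": 0, "ry": 0, "rz": 0, "fingers": 1}
    - {"x": 181, "y": 160, "z": -5, "rx": 0, "ry": 0, "rz": 0, "fingers": 1}
    - {"x": 181, "y": 160, "z": 5, "rx": 0, "ry": 0, "rz": 0, "fingers": 1}
    - {"x": 181, "y": 160, "z": 7.5, "rx": 0, "ry": 0, "rz": 0, "fingers": 1}
    - {"x": 181, "y": 160, "z": 7.5, "rx": 0, "ry": 0, "rz": 0, "fingers": 1}

```text
time_s: 8.05
tool_pos: [0.5393, -0.0442, 0.0617]
tool_rot: [-180.0, 0.1, 179.1]
force: [0.1, -0.0, 0.4]
grip_width: 0.0003
grasp_force: 0.0
```

drive_tool:
  moves:
    - {"x": 0, "y": 0, "z": 1, "rx": 0, "ry": 0, "rz": 0, "fingers": 1}
    - {"x": 0, "y": -4, "z": 1, "rx": 0, "ry": 0, "rz": 0, "fingers": 1}
    - {"x": 0, "y": -8, "z": 1, "rx": 0, "ry": 0, "rz": 0, "fingers": 1}
    - {"x": 0, "y": -12, "z": 1, "rx": 0, "ry": 0, "rz": 0, "fingers": 1}
    - {"x": 0, "y": -16, "z": 1, "rx": 0, "ry": 0, "rz": 0, "fingers": 1}
    - {"x": 0, "y": -20, "z": 1, "rx": 0, "ry": 0, "rz": 0, "fingers": 1}
    - {"x": 0, "y": -24, "z": 1, "rx": 0, "ry": 0, "rz": 0, "fingers": 1}
    - {"x": 0, "y": -28, "z": 1, "rx": 0, "ry": 0, "rz": 0, "fingers": 1}
    - {"x": 0, "y": -32, "z": 1, "rx": 0, "ry": 0, "rz": 0, "fingers": 1}
    - {"x": 0, "y": -36, "z": 1, "rx": 0, "ry": 0, "rz": 0, "fingers": 1}
    - {"x": 0, "y": -39, "z": 1, "rx": 0, "ry": 0, "rz": 0, "fingers": 1}
    - {"x": 0, "y": -41, "z": 1, "rx": 0, "ry": 0, "rz": 0, "fingers": 1}
    - {"x": 0, "y": -41, "z": 1, "rx": 0, "ry": 0, "rz": 0, "fingers": 1}

```text
time_s: 9.68
tool_pos: [0.538, -0.0851, 0.0601]
tool_rot: [-180.0, 0.0, 179.1]
force: [-0.2, 0.7, 0.2]
grip_width: 0.0005
grasp_force: 0.2
```

Run:
```python
from h import *
print(sensors.get_obs()['force'])
crop('top',200,140,120,122,4.9,'pics/t2.png')
```

```text
[-0.16350884  0.69784134  0.17141163]
```

View pics/t2.png

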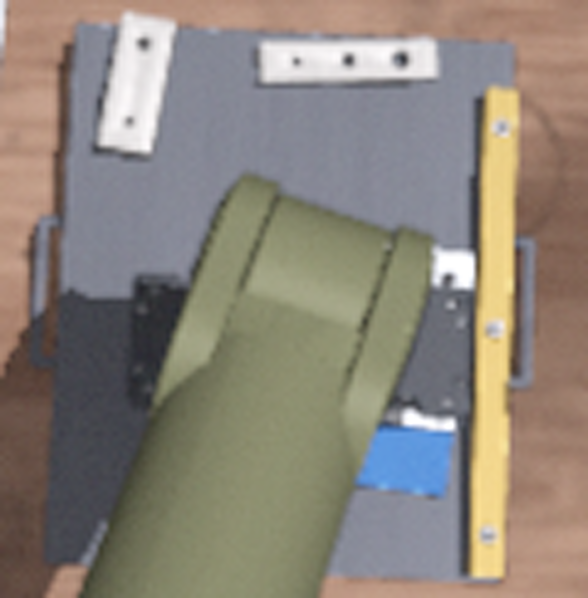

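drive_tool:
  moves:
    - {"x": 0, "y": -1, "z": 0, "rx": 0, "ry": 0, "rz": 0, "fingers": 1}
    - {"x": 0, "y": -2, "z": 0, "rx": 0, "ry": 0, "rz": 0, "fingers": 1}
    - {"x": 0, "y": -3, "z": 0, "rx": 0, "ry": 0, "rz": 0, "fingers": 1}
    - {"x": 0, "y": -4, "z": 0, "rx": 0, "ry": 0, "rz": 0, "fingers": 1}
    - {"x": 0, "y": -4, "z": 0, "rx": 0, "ry": 0, "rz": 0, "fingers": 1}

```text
time_s: 10.35
tool_pos: [0.5377, -0.0883, 0.06]
tool_rot: [180.0, -0.0, 179.1]
force: [-0.5, 3.1, 0.3]
grip_width: 0.0007
grasp_force: 1.4
```

drive_tool:
  moves:
    - {"x": 0, "y": -1, "z": 0, "rx": 0, "ry": 0, "rz": 0, "fingers": 1}
    - {"x": 0, "y": -2, "z": 0, "rx": 0, "ry": 0, "rz": 0, "fingers": 1}
    - {"x": 0, "y": -2, "z": 0, "rx": 0, "ry": 0, "rz": 0, "fingers": 1}

```text
time_s: 10.72
tool_pos: [0.5374, -0.0898, 0.06]
tool_rot: [179.9, -0.1, 179.1]
force: [-1.9, 4.6, 0.7]
grip_width: 0.0004
grasp_force: 2.3
```

drive_tool:
  moves:
    - {"x": 0, "y": -1, "z": 0, "rx": 0, "ry": 0, "rz": 0, "fingers": 1}
    - {"x": 0, "y": -2, "z": 0, "rx": 0, "ry": 0, "rz": 0, "fingers": 1}
    - {"x": 0, "y": -3, "z": 0, "rx": 0, "ry": 0, "rz": 0, "fingers": 1}
    - {"x": 0, "y": -3, "z": 0, "rx": 0, "ry": 0, "rz": 0, "fingers": 1}

```text
time_s: 11.22
tool_pos: [0.5373, -0.0933, 0.0599]
tool_rot: [180.0, -0.1, 179.1]
force: [-2.9, 3.6, 1.7]
grip_width: 0.0005
grasp_force: 2.1
```

drive_tool:
  moves:
    - {"x": 0, "y": -1, "z": 0, "rx": 0, "ry": 0, "rz": 0, "fingers": 1}
    - {"x": 0, "y": -2, "z": 0, "rx": 0, "ry": 0, "rz": 0, "fingers": 1}
    - {"x": 0, "y": -2, "z": 0, "rx": 0, "ry": 0, "rz": 0, "fingers": 1}

```text
time_s: 11.6
tool_pos: [0.5373, -0.0948, 0.0599]
tool_rot: [179.9, -0.1, 179.1]
force: [-2.4, 4.8, 2.0]
grip_width: 0.0006
grasp_force: 2.6
```

drive_tool:
  moves:
    - {"x": 0, "y": 6, "z": 0, "rx": 0, "ry": 0, "rz": 0, "fingers": 1}
    - {"x": 0, "y": 12, "z": -50, "rx": 0, "ry": 0, "rz": 0, "fingers": 1}
    - {"x": 0, "y": 60, "z": -80, "rx": 0, "ry": 0, "rz": 0, "fingers": 1}
    - {"x": 0, "y": 120, "z": -80, "rx": 0, "ry": 0, "rz": 0, "fingers": 1}
    - {"x": 0, "y": 180, "z": -80, "rx": 0, "ry": 0, "rz": 0, "fingers": 1}
    - {"x": 0, "y": 220, "z": -80, "rx": 0, "ry": 0, "rz": 0, "fingers": 1}

```text
time_s: 12.35
tool_pos: [0.5421, 0.1269, 0.1405]
tool_rot: [180.0, 0.2, 179.2]
force: [0.1, 0.3, -0.5]
grip_width: 0.0004
grasp_force: 0.0
```

Run:
```python
from h import *
crop('top',200,140,120,122,4.9,'pics/t3.png')
```

```text
(no output)
```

View pics/t3.png

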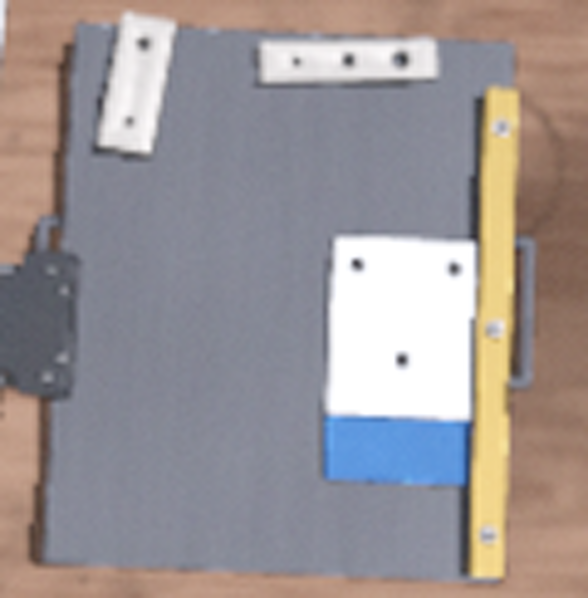

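drive_tool:
  moves:
    - {"x": -30, "y": -55, "z": 0, "rx": 0, "ry": 0, "rz": 0, "fingers": 0.4}
    - {"x": -55, "y": -110, "z": 0, "rx": 0, "ry": 0, "rz": 0, "fingers": 0.4}
    - {"x": -80, "y": -165, "z": 0, "rx": 0, "ry": 0, "rz": 0, "fingers": 0.4}
    - {"x": -107, "y": -220, "z": 0, "rx": 0, "ry": 0, "rz": 0, "fingers": 0.4}
    - {"x": -107, "y": -278, "z": 0, "rx": 0, "ry": 0, "rz": 0, "fingers": 0.4}
    - {"x": -107, "y": -278, "z": 0, "rx": 0, "ry": 0, "rz": 0, "fingers": 0.4}
    - {"x": -107, "y": -278, "z": 50, "rx": 0, "ry": 0, "rz": 0, "fingers": 0.4}
    - {"x": -107, "y": -278, "z": 73, "rx": 0, "ry": 0, "rz": 0, "fingers": 0.4}
    - {"x": -107, "y": -278, "z": 80, "rx": 0, "ry": 0, "rz": 0, "fingers": 0.4}
    - {"x": -107, "y": -278, "z": 80, "rx": 0, "ry": 0, "rz": 0, "fingers": 0.4}

```text
time_s: 13.65
tool_pos: [0.6445, -0.1557, 0.0607]
tool_rot: [-179.9, 0.1, 179.1]
force: [-0.3, -0.2, 0.3]
grip_width: 0.0262
grasp_force: 0.0
```

drive_tool:
  moves:
    - {"x": 12, "y": 0, "z": 0, "rx": 0, "ry": 0, "rz": 0, "fingers": 0.4}
    - {"x": 20, "y": 0, "z": 0, "rx": 0, "ry": 0, "rz": 0, "fingers": 0.4}
    - {"x": 24, "y": 0, "z": 0, "rx": 0, "ry": 0, "rz": 0, "fingers": 0.4}
    - {"x": 28, "y": 0, "z": 0, "rx": 0, "ry": 0, "rz": 0, "fingers": 0.4}
    - {"x": 32, "y": 0, "z": 0, "rx": 0, "ry": 0, "rz": 0, "fingers": 0.4}
    - {"x": 37, "y": 0, "z": 0, "rx": 0, "ry": 0, "rz": 0, "fingers": 0.4}
    - {"x": 42, "y": 0, "z": 0, "rx": 0, "ry": 0, "rz": 0, "fingers": 0.4}
    - {"x": 47, "y": 0, "z": 0, "rx": 0, "ry": 0, "rz": 0, "fingers": 0.4}
    - {"x": 52, "y": 0, "z": 0, "rx": 0, "ry": 0, "rz": 0, "fingers": 0.4}
    - {"x": 57, "y": 0, "z": 0, "rx": 0, "ry": 0, "rz": 0, "fingers": 0.4}
    - {"x": 62, "y": 0, "z": 0, "rx": 0, "ry": 0, "rz": 0, "fingers": 0.4}
    - {"x": 67, "y": 0, "z": 0, "rx": 0, "ry": 0, "rz": 0, "fingers": 0.4}
    - {"x": 72, "y": 0, "z": 0, "rx": 0, "ry": 0, "rz": 0, "fingers": 0.4}
    - {"x": 77, "y": 0, "z": 0, "rx": 0, "ry": 0, "rz": 0, "fingers": 0.4}
    - {"x": 82, "y": 0, "z": 0, "rx": 0, "ry": 0, "rz": 0, "fingers": 0.4}
    - {"x": 87, "y": 0, "z": 0, "rx": 0, "ry": 0, "rz": 0, "fingers": 0.4}
    - {"x": 92, "y": 0, "z": 0, "rx": 0, "ry": 0, "rz": 0, "fingers": 0.4}
    - {"x": 97, "y": 0, "z": 0, "rx": 0, "ry": 0, "rz": 0, "fingers": 0.4}
    - {"x": 101, "y": 0, "z": 0, "rx": 0, "ry": 0, "rz": 0, "fingers": 0.4}
    - {"x": 103, "y": 0, "z": 0, "rx": 0, "ry": 0, "rz": 0, "fingers": 0.4}

```text
time_s: 16.15
tool_pos: [0.5406, -0.1537, 0.0601]
tool_rot: [180.0, -0.0, 179.1]
force: [2.2, 0.5, 0.5]
grip_width: 0.026
grasp_force: 1.1
```

drive_tool:
  moves:
    - {"x": 2, "y": 0, "z": 0, "rx": 0, "ry": 0, "rz": 0, "fingers": 0.4}
    - {"x": 4, "y": 0, "z": 0, "rx": 0, "ry": 0, "rz": 0, "fingers": 0.4}
    - {"x": 6, "y": 0, "z": 0, "rx": 0, "ry": 0, "rz": 0, "fingers": 0.4}
    - {"x": 8, "y": 0, "z": 0, "rx": 0, "ry": 0, "rz": 0, "fingers": 0.4}
    - {"x": 9, "y": 0, "z": 0, "rx": 0, "ry": 0, "rz": 0, "fingers": 0.4}
    - {"x": 9, "y": 0, "z": 0, "rx": 0, "ry": 0, "rz": 0, "fingers": 0.4}
    - {"x": 9, "y": 0, "z": 0, "rx": 0, "ry": 0, "rz": 0, "fingers": 0.4}

```text
time_s: 17.02
tool_pos: [0.5316, -0.1536, 0.0599]
tool_rot: [180.0, -0.0, 179.1]
force: [0.3, -0.5, 0.8]
grip_width: 0.0261
grasp_force: 0.6
```

drive_tool:
  moves:
    - {"x": -10, "y": 0, "z": 0, "rx": 0, "ry": 0, "rz": 0, "fingers": 0.4}
    - {"x": -12, "y": 0, "z": -50, "rx": 0, "ry": 0, "rz": 0, "fingers": 1}
    - {"x": 20, "y": 35, "z": -60, "rx": 0, "ry": 0, "rz": 0, "fingers": 1}
    - {"x": 60, "y": 70, "z": -60, "rx": 0, "ry": 0, "rz": 0, "fingers": 1}
    - {"x": 83, "y": 84, "z": -60, "rx": 0, "ry": 0, "rz": 0, "fingers": 1}
    - {"x": 83, "y": 84, "z": -55, "rx": 0, "ry": 0, "rz": 0, "fingers": 1}
    - {"x": 83, "y": 84, "z": -15, "rx": 0, "ry": 0, "rz": 0, "fingers": 1}
    - {"x": 83, "y": 84, "z": -2, "rx": 0, "ry": 0, "rz": 0, "fingers": 1}
    - {"x": 83, "y": 84, "z": 0, "rx": 0, "ry": 0, "rz": 0, "fingers": 1}
    - {"x": 83, "y": 78, "z": 0, "rx": 0, "ry": 0, "rz": 0, "fingers": 1}
    - {"x": 83, "y": 72, "z": 0, "rx": 0, "ry": 0, "rz": 0, "fingers": 1}
    - {"x": 83, "y": 68, "z": 0, "rx": 0, "ry": 0, "rz": 0, "fingers": 1}
    - {"x": 83, "y": 65, "z": 0, "rx": 0, "ry": 0, "rz": 0, "fingers": 1}
    - {"x": 83, "y": 63, "z": 0, "rx": 0, "ry": 0, "rz": 0, "fingers": 1}
    - {"x": 83, "y": 61, "z": 0, "rx": 0, "ry": 0, "rz": 0, "fingers": 1}
    - {"x": 83, "y": 60, "z": 0, "rx": 0, "ry": 0, "rz": 0, "fingers": 1}
    - {"x": 83, "y": 60, "z": 0, "rx": 0, "ry": 0, "rz": 0, "fingers": 1}

```text
time_s: 19.15
tool_pos: [0.4499, -0.0923, 0.0601]
tool_rot: [180.0, 0.0, 179.1]
force: [-0.0, 0.7, -0.0]
grip_width: 0.0006
grasp_force: 0.0
```

drive_tool:
  moves:
    - {"x": 0, "y": -1, "z": 0, "rx": 0, "ry": 0, "rz": 0, "fingers": 1}
    - {"x": 0, "y": -2, "z": 0, "rx": 0, "ry": 0, "rz": 0, "fingers": 1}
    - {"x": 0, "y": -3, "z": 0, "rx": 0, "ry": 0, "rz": 0, "fingers": 1}
    - {"x": 0, "y": -3, "z": 0, "rx": 0, "ry": 0, "rz": 0, "fingers": 1}

```text
time_s: 19.65
tool_pos: [0.45, -0.0934, 0.0601]
tool_rot: [179.8, -0.0, 179.1]
force: [0.4, 6.1, 0.6]
grip_width: 0.0001
grasp_force: 3.0
```

drive_tool:
  moves:
    - {"x": 0, "y": 6, "z": 0, "rx": 0, "ry": 0, "rz": 0, "fingers": 1}
    - {"x": 0, "y": 10, "z": -50, "rx": 0, "ry": 0, "rz": 0, "fingers": 1}
    - {"x": -50, "y": -20, "z": -60, "rx": 0, "ry": 0, "rz": 0, "fingers": 0.4}
    - {"x": -96, "y": -58, "z": -60, "rx": 0, "ry": 0, "rz": 0, "fingers": 0.4}
    - {"x": -97, "y": -58, "z": -60, "rx": 0, "ry": 0, "rz": 0, "fingers": 0.4}
    - {"x": -97, "y": -58, "z": -30, "rx": 0, "ry": 0, "rz": 0, "fingers": 0.4}
    - {"x": -97, "y": -58, "z": -5, "rx": 0, "ry": 0, "rz": 0, "fingers": 0.4}
    - {"x": -97, "y": -58, "z": 0, "rx": 0, "ry": 0, "rz": 0, "fingers": 0.4}
    - {"x": -97, "y": -58, "z": 0, "rx": 0, "ry": 0, "rz": 0, "fingers": 0.4}
    - {"x": -88, "y": -58, "z": 0, "rx": 0, "ry": 0, "rz": 0, "fingers": 0.4}
    - {"x": -84, "y": -58, "z": 0, "rx": 0, "ry": 0, "rz": 0, "fingers": 0.4}
    - {"x": -82, "y": -58, "z": 0, "rx": 0, "ry": 0, "rz": 0, "fingers": 0.4}
    - {"x": -80, "y": -58, "z": 0, "rx": 0, "ry": 0, "rz": 0, "fingers": 0.4}
    - {"x": -79, "y": -58, "z": 0, "rx": 0, "ry": 0, "rz": 0, "fingers": 0.4}
    - {"x": -78, "y": -58, "z": 0, "rx": 0, "ry": 0, "rz": 0, "fingers": 0.4}
    - {"x": -78, "y": -58, "z": 0, "rx": 0, "ry": 0, "rz": 0, "fingers": 0.4}

```text
time_s: 21.65
tool_pos: [0.5273, -0.1546, 0.0603]
tool_rot: [-180.0, 0.0, 179.1]
force: [2.6, 0.4, 0.8]
grip_width: 0.026
grasp_force: 1.3
```

drive_tool:
  moves:
    - {"x": 0.7, "y": 0, "z": 0, "rx": 0, "ry": 0, "rz": 0, "fingers": 0.4}
    - {"x": 1.4, "y": 0, "z": 0, "rx": 0, "ry": 0, "rz": 0, "fingers": 0.4}
    - {"x": 1.9, "y": 0, "z": 0, "rx": 0, "ry": 0, "rz": 0, "fingers": 0.4}
    - {"x": 1.9, "y": 0, "z": 0, "rx": 0, "ry": 0, "rz": 0, "fingers": 0.4}
    - {"x": 1.9, "y": 0, "z": 0, "rx": 0, "ry": 0, "rz": 0, "fingers": 0.4}

```text
time_s: 22.28
tool_pos: [0.5249, -0.1545, 0.06]
tool_rot: [180.0, -0.0, 179.1]
force: [1.3, -0.2, 1.1]
grip_width: 0.0261
grasp_force: 1.1
```

drive_tool:
  moves:
    - {"x": -6, "y": 0, "z": 0, "rx": 0, "ry": 0, "rz": 0, "fingers": 0.4}
    - {"x": -12, "y": 0, "z": 0, "rx": 0, "ry": 0, "rz": 0, "fingers": 0.4}
    - {"x": -14, "y": 0, "z": -50, "rx": 0, "ry": 0, "rz": 0, "fingers": 0.4}
    - {"x": -14, "y": 40, "z": -90, "rx": 0, "ry": 0, "rz": 0, "fingers": 0.4}
    - {"x": -14, "y": 100, "z": -100, "rx": 0, "ry": 0, "rz": 0, "fingers": 0.4}
    - {"x": -14, "y": 160, "z": -100, "rx": 0, "ry": 0, "rz": 0, "fingers": 0.4}
    - {"x": -14, "y": 220, "z": -100, "rx": 0, "ry": 0, "rz": 0, "fingers": 0.4}
    - {"x": -14, "y": 270, "z": -100, "rx": 0, "ry": 0, "rz": 0, "fingers": 0.4}
    - {"x": -14, "y": 270, "z": -100, "rx": 0, "ry": 0, "rz": 0, "fingers": 0.4}

```text
time_s: 23.4
tool_pos: [0.5423, 0.121, 0.1593]
tool_rot: [180.0, -0.1, 179.6]
force: [0.0, 0.2, -0.4]
grip_width: 0.0259
grasp_force: 0.0
```

Run:
```python
from h import *
crop('top',240,180,70,90,6.6,'pics/t4.png')
crop('side',195,180,120,75,6.6,'pics/s4.png')
```

```text
(no output)
```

View pics/t4.png

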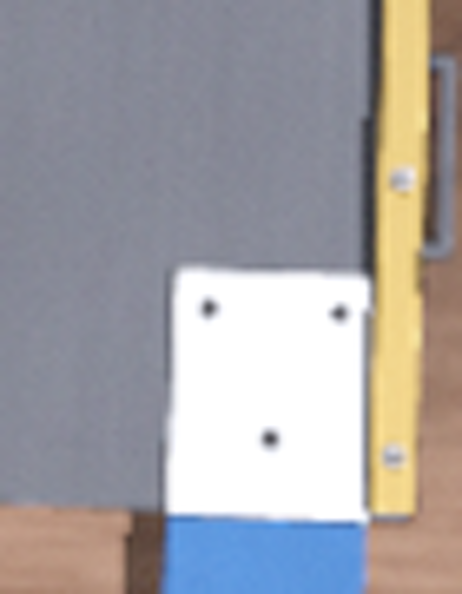

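View pics/s4.png

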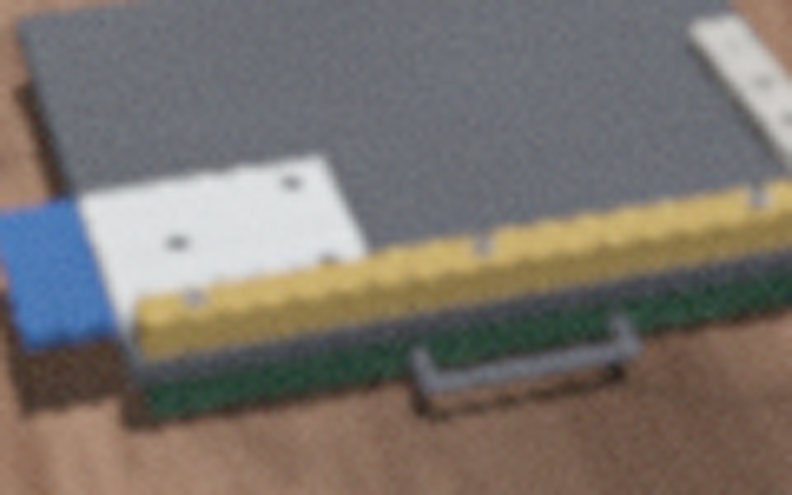

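Run:
```python
from h import *
I=sum(vision.read_camera('top')['image'].astype(float) for _ in range(8))/8
c=vision.read_camera('top')
for u in (215,225,235,245,255): print(u,I[252:262,u].astype(int).tolist())
for u in (268,275,282,290,294): print(u,I[254:264,u].astype(int).tolist())
print('fence end'); 
for u in (298,300): print(u,I[252:264,u].astype(int).tolist())
```

```text
215 [[136, 140, 151], [136, 139, 151], [129, 130, 142], [144, 125, 122], [176, 143, 124], [174, 139, 121], [173, 137, 120], [181, 145, 126], [181, 144, 124], [176, 138, 118]]
225 [[135, 138, 150], [134, 137, 149], [137, 139, 151], [141, 133, 140], [161, 130, 114], [173, 140, 121], [165, 131, 114], [164, 129, 113], [163, 130, 112], [164, 130, 112]]
235 [[138, 140, 152], [136, 139, 151], [137, 140, 152], [138, 134, 142], [160, 134, 125], [185, 149, 130], [184, 148, 129], [182, 145, 127], [185, 148, 130], [189, 154, 134]]
245 [[137, 140, 153], [138, 141, 153], [137, 140, 152], [139, 142, 155], [164, 149, 152], [188, 152, 132], [183, 145, 126], [184, 147, 126], [192, 155, 135], [187, 151, 132]]
255 [[135, 138, 151], [136, 138, 152], [135, 137, 150], [137, 139, 152], [139, 134, 142], [158, 130, 116], [184, 148, 128], [183, 146, 126], [183, 145, 126], [183, 146, 127]]
268 [[255, 255, 255], [255, 255, 255], [255, 255, 255], [238, 241, 251], [93, 136, 195], [96, 153, 224], [94, 153, 223], [94, 153, 224], [94, 153, 224], [95, 153, 224]]
275 [[255, 255, 255], [255, 255, 255], [255, 255, 255], 
[... 356 characters left out ...]
 [243, 245, 254], [91, 133, 193], [96, 153, 223], [93, 151, 223], [93, 150, 221], [93, 149, 220]]
294 [[239, 240, 248], [239, 240, 247], [239, 240, 247], [249, 250, 255], [244, 246, 255], [136, 168, 206], [105, 151, 215], [106, 152, 216], [108, 152, 216], [107, 152, 215]]
fence end
298 [[242, 215, 141], [242, 214, 140], [242, 214, 140], [242, 214, 141], [244, 218, 145], [230, 209, 158], [146, 139, 148], [159, 125, 110], [183, 147, 128], [189, 154, 134], [193, 158, 138], [190, 154, 135]]
300 [[242, 214, 140], [241, 214, 139], [241, 213, 139], [241, 213, 139], [243, 215, 141], [227, 202, 152], [145, 140, 149], [155, 123, 108], [181, 146, 125], [187, 152, 131], [191, 156, 136], [190, 155, 135]]
```

Run:
```python
from h import *
c=vision.read_camera('top')
k=np.polyfit([215,225,235,245,255,299],[254.95,255.4,255.55,256.1,256.45,258.4],1);print(k)
for u,v in((268,257.55),(275,257.8),(282,258.2),(290,258.6)):
    e=ray(c,u,np.polyval(k,u),.05);l=ray(c,u,v,.058);print((l-e)[0]*1e3,e[:2])
I=sum(vision.read_camera('side')['image'].astype(float) for _ in range(8))/8
for v in (197,201,203): print(v,'edge',I[v,200:212].astype(int).tolist())
for v in (213,217,221,225): print(v,'line',I[v,204:214].astype(int).tolist())
```

```text
[4.11329305e-02 2.46036677e+02]
-0.9565724400143472 [ 0.40515532 -0.11052421]
-0.8430170259851599 [ 0.40482759 -0.13157146]
-1.1703008223653555 [ 0.40449971 -0.15262864]
-1.3764944041685379 [ 0.4041248  -0.17670616]
197 edge [[70, 59, 52], [73, 69, 71], [91, 93, 98], [105, 108, 114], [109, 111, 117], [109, 111, 117], [109, 111, 118], [109, 110, 116], [109, 111, 117], [109, 111, 118], [109, 111, 118], [107, 109, 115]]
201 edge [[99, 76, 63], [70, 56, 48], [68, 61, 59], [84, 85, 90], [103, 106, 112], [109, 112, 119], [109, 111, 118], [108, 110, 116], [109, 111, 117], [109, 111, 118], [109, 112, 119], [109, 112, 118]]
203 edge [[106, 84, 69], [75, 58, 49], [68, 55, 50], [73, 69, 69], [89, 90, 96], [106, 108, 115], [109, 112, 119], [108, 110, 117], [108, 111, 117], [108, 110, 116], [106, 109, 116], [108, 110, 117]]
213 line [[75, 122, 181], [75, 120, 180], [90, 125, 178], [138, 152, 180], [190, 192, 199], [216, 217, 218], [221, 223, 224], [221, 222, 224], [220, 221, 223], [220, 222, 223]]
217 line [[76, 121, 180], [77, 122, 180], [74, 120, 179], [76, 118, 176], [109, 131, 171], [168, 173, 183], [208, 209, 210], [220, 221, 222], [220, 222, 224], [219, 222, 223]]
221 line [[76, 121, 178], [74, 119, 177], [76, 120, 178], [76, 120, 179], [71, 116, 174], [92, 121, 169], [150, 157, 175], [196, 198, 200], [215, 217, 217], [220, 222, 223]]
225 line [[77, 122, 178], [74, 119, 175], [75, 120, 176], [76, 120, 177], [75, 120, 177], [74, 119, 178], [83, 119, 174], [128, 144, 174], [184, 187, 194], [212, 213, 214]]
```

Run:
```python
from h import *
c=vision.read_camera('side')
E=[ray(c,u,v,.05)[:2] for u,v in((202,197),(203.3,201),(204.05,203))]
L=[ray(c,u,v,.058)[:2] for u,v in((207.1,213),(208.55,217),(209.85,221),(211.25,225))]
E=np.array(E);L=np.array(L);k=.0157
print(E,L); e=(E[:,0]-k*E[:,1]*-1*-1); 
# plate x coordinate along yaw -0.9deg
a=np.array([np.cos(k),-np.sin(k)]);print((E@a)*1e3,(L@a)*1e3)
```

```text
[[ 0.4079748  -0.02345087]
 [ 0.40739929 -0.04559304]
 [ 0.40740133 -0.05655081]] [[ 0.40361988 -0.11969941]
 [ 0.40351057 -0.13975654]
 [ 0.40300281 -0.15923206]
 [ 0.4027708  -0.17834846]]
[408.29267914 408.06485853 408.2389299 ] [405.44934442 405.65492433 405.45298265 405.52111792]
```

Run:
```python
from h import *
I=sum(vision.read_camera('top')['image'].astype(float) for _ in range(6))/6
c=vision.read_camera('top');a=np.array([1,-.0157])
def cross(p,lo,hi,r0):
    m=(lo+hi)/2;s=np.sign(p-m);i=np.where(np.diff(s)!=0)[0][0];return r0+i+(m-p[i])/(p[i+1]-p[i])
k=[.0411329,246.0367]
for u in (270,275,282,288):
    g=I[:,u,0]; r=cross(g[212:230],135,255,212); l=cross(g[250:265],255,94,250)
    b=I[:,u,2]-I[:,u,0]; f=cross(b[262:285],128,-50,262)
    X=[(ray(c,u,v,z)[:2]@a)*1e3 for v,z in((r,.058),(l,.058),(f,.058),(np.polyval(k,u),.05))]
    print(u,np.round([r,l,f],2),'rear,line,front rel edge',np.round(np.array(X[:3])-X[3],1))
```

```text
270 [220.14 257.53 271.3 ] rear,line,front rel edge [110.5  -0.6 -40.9]
275 [220.65 257.72 271.35] rear,line,front rel edge [109.6  -0.6 -40.5]
282 [220.8  258.35 271.61] rear,line,front rel edge [110.   -1.6 -40.4]
288 [220.8  258.46 272.05] rear,line,front rel edge [110.8  -1.2 -41. ]
```

Run:
```python
from h import *
I=sum(vision.read_camera('top')['image'].astype(float) for _ in range(6))/6
c=vision.read_camera('top')
def cross(p,m,r0):
    s=np.sign(p-m);i=np.where(np.diff(s)!=0)[0][0];return r0+i+(m-p[i])/(p[i+1]-p[i])
A=[]
for v in range(225,256,3):
    l=cross(I[v,258:275,0],195,258); A.append(ray(c,l,v,.058)[:2])
A=np.array(A);k=np.polyfit(A[:,0],A[:,1],1);print('left slope deg',np.degrees(np.arctan(k[0])),'y@.5',np.polyval(k,.5), 'y@.45',np.polyval(k,.45))
F=[]
for v in range(170,250,5):
    p=I[v,:,0]-I[v,:,2]; r=cross(p[285:303],35,285); F.append(ray(c,r,v,.07)[:2])
F=np.array(F);k=np.polyfit(F[:,0],F[:,1],1);print('fence slope',np.degrees(np.arctan(k[0])),'y@.45',np.polyval(k,.45))
```

```text
left slope deg -0.9114552468622159 y@.5 -0.1019804606091572 y@.45 -0.10118499875575189
fence slope -0.78178701660068 y@.45 -0.19036466873629118
```

drive_tool:
  moves:
    - {"x": 30, "y": -58, "z": 0, "rx": 0, "ry": 0, "rz": 0, "fingers": 1}
    - {"x": 55, "y": -114, "z": 0, "rx": 0, "ry": 0, "rz": 0, "fingers": 1}
    - {"x": 80, "y": -165, "z": 0, "rx": 0, "ry": 0, "rz": 0, "fingers": 1}
    - {"x": 96, "y": -188, "z": 20, "rx": 0, "ry": 0, "rz": 0, "fingers": 1}
    - {"x": 96, "y": -190, "z": 70, "rx": 0, "ry": 0, "rz": 0, "fingers": 1}
    - {"x": 96, "y": -190, "z": 95, "rx": 0, "ry": 0, "rz": 0, "fingers": 1}
    - {"x": 96, "y": -190, "z": 99, "rx": 0, "ry": 0, "rz": 0, "fingers": 1}
    - {"x": 96, "y": -190, "z": 99, "rx": 0, "ry": 0, "rz": 0, "fingers": 1}

```text
time_s: 26.15
tool_pos: [0.4448, -0.0733, 0.0617]
tool_rot: [-180.0, 0.0, 179.1]
force: [-0.2, -0.8, 0.4]
grip_width: 0.0005
grasp_force: 0.0
```

drive_tool:
  moves:
    - {"x": 0, "y": -5, "z": 1.2, "rx": 0, "ry": 0, "rz": 0, "fingers": 1}
    - {"x": 0, "y": -10, "z": 1.2, "rx": 0, "ry": 0, "rz": 0, "fingers": 1}
    - {"x": 0, "y": -14, "z": 1.2, "rx": 0, "ry": 0, "rz": 0, "fingers": 1}
    - {"x": 0, "y": -17, "z": 1.2, "rx": 0, "ry": 0, "rz": 0, "fingers": 1}
    - {"x": 0, "y": -19, "z": 1.2, "rx": 0, "ry": 0, "rz": 0, "fingers": 1}
    - {"x": 0, "y": -20, "z": 1.2, "rx": 0, "ry": 0, "rz": 0, "fingers": 1}
    - {"x": 0, "y": -21, "z": 1.2, "rx": 0, "ry": 0, "rz": 0, "fingers": 1}
    - {"x": 0, "y": -22, "z": 1.2, "rx": 0, "ry": 0, "rz": 0, "fingers": 1}
    - {"x": 0, "y": -22, "z": 1.2, "rx": 0, "ry": 0, "rz": 0, "fingers": 1}

```text
time_s: 27.28
tool_pos: [0.444, -0.0932, 0.0599]
tool_rot: [179.8, -0.0, 179.2]
force: [-1.7, 5.8, 1.6]
grip_width: 0.0005
grasp_force: 2.9
```

Firm against the fence. I'm retreating now.

drive_tool:
  moves:
    - {"x": 0, "y": 2, "z": 0, "rx": 0, "ry": 0, "rz": 0, "fingers": 1}
    - {"x": 0, "y": 8, "z": 0, "rx": 0, "ry": 0, "rz": 0, "fingers": 1}
    - {"x": 0, "y": 15, "z": -40, "rx": 0, "ry": 0, "rz": 0, "fingers": 1}
    - {"x": -30, "y": 50, "z": -90, "rx": 0, "ry": 0, "rz": 0, "fingers": 1}
    - {"x": -60, "y": 100, "z": -100, "rx": 0, "ry": 0, "rz": 0, "fingers": 1}
    - {"x": -90, "y": 150, "z": -100, "rx": 0, "ry": 0, "rz": 0, "fingers": 1}
    - {"x": -100, "y": 200, "z": -100, "rx": 0, "ry": 0, "rz": 0, "fingers": 1}
    - {"x": -100, "y": 200, "z": -100, "rx": 0, "ry": 0, "rz": 0, "fingers": 1}
    - {"x": -100, "y": 200, "z": -100, "rx": 0, "ry": 0, "rz": 0, "fingers": 1}

```text
time_s: 28.4
tool_pos: [0.5469, 0.1023, 0.1596]
tool_rot: [-179.9, -0.0, 179.1]
force: [0.2, -1.3, 0.1]
grip_width: 0.0002
grasp_force: 0.0
```

Run:
```python
from h import *
I=sum(vision.read_camera('top')['image'].astype(float) for _ in range(4))/4
c=vision.read_camera('top');a=np.array([1,-.0157])
def cross(p,lo,hi,r0):
    m=(lo+hi)/2;s=np.sign(p-m);i=np.where(np.diff(s)!=0)[0][0];return r0+i+(m-p[i])/(p[i+1]-p[i])
for u in (270,275,282,288):
    r=cross(I[212:230,u,0],135,255,212); f=cross((I[:,u,2]-I[:,u,0])[262:285],128,-50,262)
    e=ray(c,u,np.polyval([.0411329,246.0367],u),.05)[:2]@a
    print([round((ray(c,u,v,.058)[:2]@a-e)*1e3,1) for v in(r,f)])
print(sensors.get_obs()['force'],workorder.sign_off())
```

```text
[np.float64(110.3), np.float64(-40.9)]
[np.float64(109.8), np.float64(-40.5)]
[np.float64(110.0), np.float64(-40.4)]
[np.float64(110.8), np.float64(-41.0)]
the job is handed in; nothing more can be done
[-0.00622155 -0.20046157 -0.74939601] None
```

The blank was pushed flush against the brass fence with its blue end over the front edge up to the black line, and I handed the job in at about 29 s. The top camera and the fence-probe measurement agree on the overhang to within about 1 mm. A rougher side-camera estimate put it about 2.6 mm too far out. The arm is clear of the blank.

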